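# Spark-plug socket out of the crowded rack

## Robot

A 7-joint arm with a two-finger parallel gripper is mounted at the origin on the work surface. World frame = base frame: x ahead of the robot, y to its left, z up, the work surface at z = 0. Lengths are in mm, angles in rad, forces in N, time in s.
With the tool pointing down it reaches from about 400 to 850 mm from the base axis. Payload 4.4 kg.
Tool frame: the origin (TCP) lies on the centre line of the jaws, within the pads' length; the fingertips stand r.tip_extent ahead of it and the grasp point (between the pads) lies 2 mm behind it (r.tip_extent is the distance from the TCP to the fingertips, in mm); z points along the fingers, y is the direction in which the jaws open and shut (so a half turn about z gives the same grasp; the last joint's range is limited). The gripper opens to 94 mm and grips with 3 to 60 N. Pads are 16 mm wide; open, the fingers measure 119 mm over their backs; the gripper's body (75 mm by 177 mm) begins 78 mm behind the grasp point.
Start: joints at [-1.182, 0.628, 0.038, 1.517, -0.027, 0.996, -0.02], TCP at [285.513, 583.952, 222.478] pointing down, gripper open.
Joint ranges: [-3.06, 3.06], [-0.37, 2.12], [-1.25, 1.32], [0.18, 2.47], [-1.1, 4.24], [0.23, 1.98], [-2.94, 2.94]. Speed limits (rad/s): [2.57, 2.57, 3.14, 3.14, 3.14, 3.14, 3.14].

## Interface

Orientations are given as a 3x3 rotation matrix whose columns are the frame's x, y, z axes.
In Python, from station import telemetry, viewer, r, models gives the robot as it stands.
- The arm moves only by the tool drive_tool, never from a script. Its argument "commands" is a list of rows, each a list of 6 numbers: the shift along the tool's x, y, z in cm, then the turn, a rotation vector about the tool's x, y, z in degrees. In form: [[dx, dy, dz, ax, ay, az], ...]. A call has exactly 5 rows; each row shifts and turns the pose as measured when the row begins, along the tool's axes as they then stand; what a row does not reach is not made up. A row lasts 1/12 s, in which the tool goes at most 41.7 mm and 7.16 degrees, less where a joint would pass 70% of its speed; a pose out of reach is approached as far as the arm can. A call with a gripper value outside its range is refused whole. "hand" is the closure, from 0 (fully open) to 1 (shut), set as the call begins (left out, the last holds). The fingers move at their own pace and stop on an object; the grip force is fixed at half the most. Time passes only in rows, so rows that do not move let the fingers close, or fill a call up. It gives the time, the measured TCP pose, the force and the opening at its end, in the units of the state.
- telemetry.state(): the state, without advancing time (a new reading comes with each control period).
- viewer.camera(name): name is "side" or "top"; returns the picture (400x640x3 uint8, red, green, blue); there is no depth.
- viewer.camera_params(name): a dict with "K" (3x3 intrinsics, pixels), "R" (3x3) and "t" (3): a world point X has camera coordinates R X + t. Camera axes: x right, y down, z forward; pixel columns grow to the right and rows downward; lengths in mm; the calibration is good to about 2 mm. A picture is of the moment at which its call begins. camera_params takes no time and is no camera call.
- r.finish_job(): hands the job in, once; it reports no verdict.
Trained networks look in the newest picture that a camera, given by its name, has taken for a name from the list of things; names that differ only in an ending like _2 or _b are one class to them, and where a whole thing is asked for, a point or a joint stands for the part that bears it (a point fixed in the world has none). Each returns a list of dicts, best first, with "p" (0 to 1); they miss things now and then, are a little off and sometimes report something else, mostly with a low value. They report only what shows in the picture. A call takes as long as a camera call. They do not tell look-alikes from the thing itself.
- models.masks_of(query, camera): "mask" (400x640 bool, what is visible of it) and "extent" ([left, top, right, bottom] in pixels, round what is visible of it).
- models.place_of(query, camera): "centre" ([column, row] in pixels: a listed point, or the origin of a listed thing).
The state is a dict: "clock": time; "q": joint angles; "joint_vel": joint speeds; "joint_efforts": joint torques, N m; "position": TCP position; "tcp_rot": TCP orientation; "force": force on the tool from outside, world axes, zero at the start; "wrist_torque": the same for the moment, N m; "width": opening from 0.0 (shut) to 1.0 (fully open).
Only numpy, scipy, OpenCV 4.12 (cv2) and the standard library are available. Lean on these libraries where they do the work, as an engineer would, in place of code of your own. Each camera call takes 0.05 s, during which the arm holds its last target. There are 200 camera calls.

## Task

For the spark-plug change, take the tall slim socket out of the crowded wooden socket rack, straight up from between its wide neighbours without knocking those over or shifting them, and stand it upright on the floor of the empty metal tray (not the one with the spark plugs). Set it down, do not drop it.

Things in the scene. Friction and masses are not known exactly. Their poses are not given: they have to be found in the camera images.
- plug_socket_center (a point): Tall slim socket: upright steel cylinder, 22 mm diameter, 84 mm tall, 0.08 to 0.17 kg. Point at its centre, 42 mm above its foot (54 mm above the table at the start); z up its length. Stands loosely in an 18 mm deep recess of the wooden rack, second from the left in the row nearer the robot. Another slim socket in the far row is only 40 mm tall: not wanted.
- left_socket_center (a point): Wide steel socket beside the slim one on its left as the robot sees it, 40 mm centre to centre: 32 mm diameter, 70 mm tall, loose in its recess, top 82 mm above the table. Point at its centre, 47 mm above the table; z up. All but the two slim sockets look like this. Along the row only 13 mm is free beside the slim socket; across the row it is clear for over 60 mm both ways.
- right_socket_center (a point): Wide steel socket beside the slim one on its right, same size and point. The line from it to the left one is the row's direction. The rack is a fixed wooden block 150 x 170 mm, top 30 mm above the table, turned up to 30 degrees either way, with two rows of four sockets 40 mm apart; the rows are 92 mm apart. Recess floors lie 12 mm above the table, play 1.5 mm all round.
- tray_floor (a point): Centre of the inner floor, 3 mm above the table, of the empty sheet-metal tray: fixed, 105 x 105 mm outside, 3 mm walls, rim 18 mm above the table. z up, x and y along its sides. To its left or right is an equal tray full of spark plugs that rise no higher than 23 mm above the table.
Not all that is in view belongs to the job. Leave any purple look-alike of the part that bears plug_socket_center alone. Leave any orange or purple look-alike of the part that bears tray_floor alone.

How it is judged (in metres and radians):
On the way:
1. the slim socket is lifted clear of the rack between the fingers (height (world z) of plug_socket_center above 0.09 m and contact force between the fingers and plug_socket above 1 N), for 0.1 s.
At the end, for the whole second after the job is handed in: The tall slim socket stands upright (within 10 degrees) on the floor of the empty tray, wholly inside its walls, at rest and released; its two wide neighbours still stand in the rack (centres within 20 mm of where they were, tilted under 14 degrees) (x of plug_socket_center in the frame of tray_floor between -0.042 and 0.042 m and y of plug_socket_center in the frame of tray_floor between -0.042 and 0.042 m and z of plug_socket_center in the frame of tray_floor between 0.037 and 0.047 m and angle between plug_socket_center's own z axis and vertical below 0.17 rad and linear speed of plug_socket below 0.03 m/s and distance of each of left_socket_center, right_socket_center from where it was at the start of the episode below 0.02 m and angle between each of left_socket_center, right_socket_center's own z axis and vertical below 0.25 rad); the robot touches nothing.
It fails at once if a wide neighbour is knocked over or pulled out (tilted over 20 degrees, or moved over 25 mm) (angle between any of left_socket_center, right_socket_center's own z axis and vertical above 0.35 rad or distance of any of left_socket_center, right_socket_center from where it was at the start of the episode above 0.025 m).
It fails at once if the slim socket is dropped over the tray (out of the fingers with its foot more than 25 mm above the tray's floor) (horizontal distance between plug_socket_center and tray_floor below 0.06 m and z of plug_socket_center in the frame of tray_floor above 0.067 m and contact force between the fingers and plug_socket below 0.05 N).
It also fails if it takes over 42 s, if anything falls off the work surface, if the arm or the gripper's body presses on something with over 40 N, if the wrist force passes 120 N, or if a joint passes its speed limit or range.

## Working session

There is one attempt and no reset: what is moved stays moved. The work goes in short steps, Python scripts to look and compute and a tool call to move; the robot and the scene stay as the last step left them, time stands still between calls to the robot, and variables do not carry over. Pictures are saved under pics/ and viewed, about 8 in all and at most 12, crops included, and the job is handed in when it is done.

Besides the shell and the picture viewer there is one more tool, called after "Call:" by a JSON object that holds its "name" and its "arguments". drive_tool: Moves the arm, as the interface text tells. Its arguments: {"type":"object","properties":{"commands":{"type":"array","items":{"type":"array","items":{"type":"number"}}},"hand":{"type":"number"}},"required":["commands"]}

```bash
mkdir -p pics; cat > h.py <<'E'
import numpy as np,cv2
from station import telemetry,viewer,r,models
def ray(cam,px,z):
    p=viewer.camera_params(cam);K,R,t=[np.array(p[k],float) for k in 'KRt']
    d=R.T@np.linalg.solve(K,[px[0],px[1],1.]);c=-R.T@t.ravel()
    return c+d*(z-c[2])/d[2]
def proj(cam,X):
    p=viewer.camera_params(cam);K,R,t=[np.array(p[k],float) for k in 'KRt']
    u=K@(R@np.array(X,float)+t.ravel());return u[:2]/u[2]
def cen(cam):
    p=viewer.camera_params(cam);return -np.array(p['R']).T@np.array(p['t']).ravel()
def save(n,im): cv2.imwrite('pics/'+n+'.png',cv2.cvtColor(im,cv2.COLOR_RGB2BGR))
E
python3 - <<'E'
from h import *
a=viewer.camera('top');b=viewer.camera('side')
save('top0',a);save('side0',b)
print(r.tip_extent,telemetry.state())
for c in('top','side'):
    print(c,cen(c).round())
    for q,z in(('plug_socket_center',54),('left_socket_center',47),('right_socket_center',47),('tray_floor',3)):
        for d in models.place_of(q,c)[:8]: print(q,round(d['p'],2),np.round(d['centre']),ray(c,d['centre'],z).round(1))
E
```

```text
17.0 {'clock': 0.1, 'q': array([-1.18178954,  0.62921741,  0.03847138,  1.51823953, -0.0269823 ,
        0.99630364, -0.02000367]), 'joint_vel': array([ 0.00032218, -0.00209085, -0.00208687, -0.00348184,  0.00076194,
        0.00027257, -0.00073111]), 'joint_efforts': array([ 1.74833523e-03, -5.50789726e+01,  1.14688743e+00, -1.87117302e+01,
       -5.22108853e-02,  1.92095933e-02,  3.47356831e-05]), 'position': array([285.28411395, 583.42982458, 221.67913337]), 'tcp_rot': array([[-8.98339380e-01,  4.39301594e-01, -6.84334530e-04],
       [ 4.39302124e-01,  8.98338128e-01, -1.50063368e-03],
       [-4.44669656e-05, -1.64870794e-03, -9.99998640e-01]]), 'force': array([-0.81974818, -0.28126243, -0.23214696]), 'wrist_torque': array([ 0.01784178, -0.00454458, -0.03925079]), 'width': 0.9999193813349595}
top [ 358.  -75. 1322.]
plug_socket_center 0.56 [232. 206.] [488.  200.2  54. ]
plug_socket_center 0.45 [229. 241.] [387.7 209.   54. ]
left_socket_center 0.41 [219. 210.] [477.5 238.9  47. ]
right_socket_center 0.41 [243. 195.] [518.9 170.6  47. ]
tray_floor 0.9 [382. 260.] [ 323.9 -221.     3. ]
tray_floor 0.77 [393. 196.] [ 508.8 -261.3    3. ]
tray_floor 0.66 [456. 162.] [ 604.  -450.1    3. ]
side [350. 513. 687.]
plug_socket_center 0.73 [345. 328.] [377.3 228.9  54. ]
plug_socket_center 0.58 [287. 304.] [490.8 206.   54. ]
left_socket_center 0.69 [289. 326.] [476.6 242.5  47. ]
right_socket_center 0.65 [282. 287.] [511.2 170.9  47. ]
tray_floor 0.91 [307. 118.] [ 618.3 -451.3    3. ]
tray_floor 0.84 [335. 160.] [ 493.6 -272.9    3. ]
tray_floor 0.75 [393. 179.] [ 326.2 -227.6    3. ]
```

View pics/top0.png

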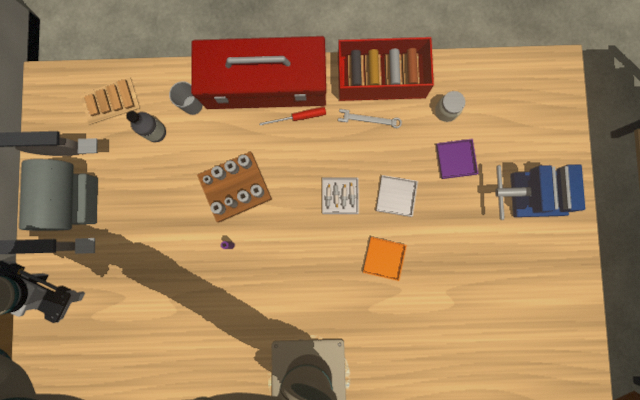

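View pics/side0.png

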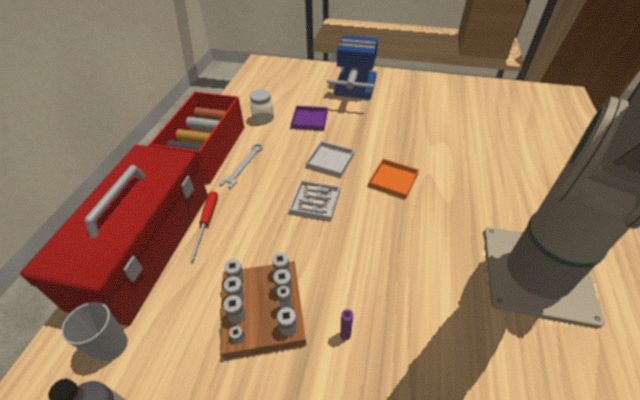

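The top view shows the rack around (233,186), the near row running from (215,208) to (256,190), trays at (340,195), (396,195) white, (456,158) purple and (384,258) orange.

- **Slim socket:** candidates are (228,202) in the near row, second from left; (207,180) in the far row, which is the short one; and the purple one at (227,243). I want (228,202).
- **Tray:** candidates are grey (396,195), full (340,195), purple and orange. I want the grey empty one.

I'll check both with an enlarged crop and refine the positions.

```bash
cat > loc.py <<'E'
from h import *
from scipy.optimize import least_squares
def tri(obs):
    f=lambda X:np.concatenate([proj(c,X)-p for c,p in obs])
    s=least_squares(f,[480,200,50]);return s.x.round(1),s.fun.round(1)
if __name__=='__main__':
    a=viewer.camera('top');b=viewer.camera('side')
    for q in('plug_socket_center','left_socket_center','right_socket_center','tray_floor'):
        for c in('top','side'):
            for d in models.masks_of(q,c)[:8]:
                e=d['extent'];print(q,c,round(d['p'],2),np.round(e,1),'n',d['mask'].sum())
    A=cv2.resize(a[160:230,190:280],None,fx=6,fy=6,interpolation=cv2.INTER_CUBIC)
    B=cv2.resize(b[245:345,215:310],None,fx=5,fy=5,interpolation=cv2.INTER_CUBIC)
    im=np.zeros((500,540+475,3),np.uint8);im[:420,:540]=A;im[:,540:]=B
    im=cv2.resize(im,(800,394));save('crop',im)
    print(tri([('top',(232,206)),('side',(287,304))]),tri([('top',(219,210)),('side',(289,326))]),tri([('top',(243,195)),('side',(282,287))]),tri([('top',(393,196)),('side',(335,160))]))
E
python3 loc.py
```

```text
plug_socket_center side 0.59 [277.  289.  289.8 310. ] n 244
plug_socket_center side 0.56 [337.8 310.4 357.5 341.9] n 329
left_socket_center top 0.63 [211.1 203.1 223.6 213.4] n 109
right_socket_center top 0.65 [234.5 189.8 251.8 203.7] n 130
right_socket_center side 0.7 [275.5 271.7 292.3 290.3] n 281
tray_floor top 0.98 [359.9 238.4 407.4 280.3] n 1392
tray_floor top 0.96 [438.5 141.6 476.1 178. ] n 1439
tray_floor top 0.93 [372.6 174.6 417.7 217.3] n 1273
tray_floor side 0.94 [367.4 159.1 419.9 195.3] n 1364
tray_floor side 0.77 [289.7 103.2 330.9 128.3] n 860
(array([490.4, 202.1,  46.5]), array([-0.2, -1. ,  0.7,  0.1])) (array([477.6, 240.1,  40. ]), array([ 0. ,  0.1, -0.1, -0. ])) (array([513.7, 169.4,  45.6]), array([ 0.3,  1.6, -1.1, -0.1])) (array([ 498.5, -260.5,   12.4]), array([ 0.4,  3. , -2.8, -0.4]))
```

View pics/crop.png

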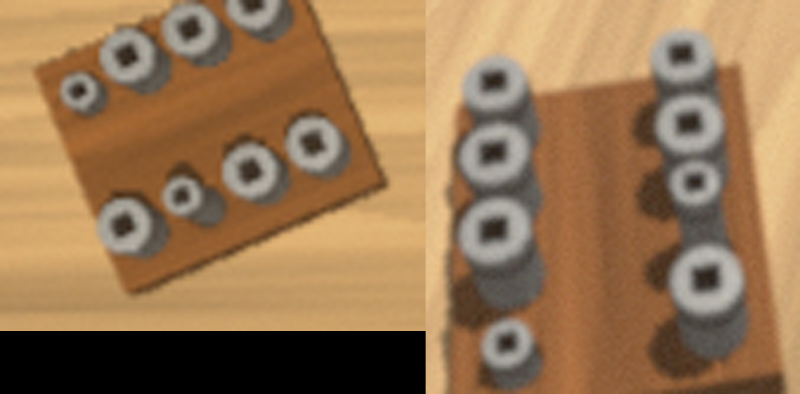

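The crop confirms the wanted socket: slim, tall, second from left in the near row. Its top centre is at about (228,201) in the top view and (283,291) in the side view. I'll fit the row model (40 mm spacing) to the top centres.

```bash
cat > fit.py <<'E'
from h import *
from scipy.optimize import least_squares
T={-1:(215.8,207.0),0:(228.1,200.8),1:(242.7,195.8),2:(255.8,189.8)}
S={-1:(286.0,315.2),0:(283.0,290.8),1:(281.5,275.6),2:(279.4,258.1)}
def f(p,w=(1,1)):
    o=[]
    for k in T:
        X=[p[0]+40*k*np.cos(p[2]),p[1]+40*k*np.sin(p[2]),96 if k==0 else 82]
        o+=[w[0]*(proj('top',X)-T[k]),w[1]*(proj('side',X)-S[k])]
    return np.concatenate(o)
for w in((1,1),(1,.01),(.01,1)):
    s=least_squares(f,[490,202,-1.0],kwargs=dict(w=w));print(s.x[:2].round(1),np.degrees(s.x[2]).round(1),s.fun.round(1))
a=viewer.camera('top');b=viewer.camera('side')
for q,c,n in(('tray_floor','top',(395,196)),('tray_floor','side',(331,158))):
    for d in (models.place_of if c=='side' else models.masks_of)(q,c):
        if 'mask' in d:
            m=d['mask']; ys,xs=np.nonzero(m);u=(xs.mean(),ys.mean())
        else: u=d['centre']
        if np.hypot(u[0]-n[0],u[1]-n[1])<15: print(c,u,ray(c,u,10).round(1))
for c,bx,im in(('top',(365,165,425,225),a),('side',(300,136,362,180),b)):
    s=cv2.cvtColor(im,cv2.COLOR_RGB2HSV);m=((s[...,1]<45)&(s[...,2]>90)).astype(np.uint8)
    z=np.zeros_like(m);x0,y0,x1,y1=bx;z[y0:y1,x0:x1]=m[y0:y1,x0:x1]
    cs,_=cv2.findContours(z,0,2);k=max(cs,key=cv2.contourArea)
    W=np.array([ray(c,p[0],18 if c=='top' else 14)[:2] for p in k],np.float32)
    print(c,cv2.minAreaRect(W),cv2.boundingRect(k))
E
python3 fit.py
```

```text
[495.6 202.4] -67.7 [-0.3  0.7 -0.4 -0.5 -0.4  0.5 -0.3 -0.5 -0.5  0.2 -0.3 -0.2 -0.2  0.4
 -0.1 -0.2]
[497.1 201.5] -68.2 [-0.   0.1 -0.  -0.  -0.   0.  -0.  -0.  -0.1 -0.2 -0.  -0.   0.2  0.1
 -0.  -0. ]
[494.9 203. ] -67.6 [-0.   0.   0.  -0.1 -0.   0.  -0.  -0.1 -0.   0.  -0.   0.1 -0.   0.
  0.1  0.1]
top (np.float64(396.49648876404495), np.float64(195.0435393258427)) [ 510.  -270.3   10. ]
side [332.1, 160.5] [ 498.5 -259.6   10. ]
top ((507.5899658203125, -268.864501953125), (103.88634490966797, 103.87213897705078), 79.25897216796875) (377, 176, 40, 40)
side ((506.21710205078125, -264.92596435546875), (116.90784454345703, 106.55762481689453), 79.07097625732422) (307, 142, 47, 34)
```

```bash
cat > plan.py <<'E'
import sys
from h import *
from scipy.spatial.transform import Rotation as Ro
# target x y z, yaw of tool y (deg), n rows
x,y,z,yaw,n=map(float,sys.argv[1:]);n=int(n)
s=telemetry.state();P=s['position'].copy();R=s['tcp_rot'].copy()
c,q=np.cos(np.radians(yaw)),np.sin(np.radians(yaw))
Y=np.array([c,q,0])
if Y@R[:,1]<0:Y=-Y
Z=np.array([0,0,-1.]);G=np.c_[np.cross(Y,Z),Y,Z]
rv=Ro.from_matrix(R.T@G).as_rotvec()
print('pos',P.round(1),'rem world',(np.array([x,y,z])-P).round(1),'tool',(R.T@(np.array([x,y,z])-P)).round(1),'rot',np.degrees(rv).round(2))
D=(np.array([x,y,z])-P)/n/10
for i in range(n):
    print(np.r_[R.T@D,np.degrees(rv)/n].round(2).tolist())
    R=R@Ro.from_rotvec(rv/n).as_matrix()
E
python3 plan.py 495.5 202.5 160 22.3 15
```

```text
pos [285.5 584.  222.5] rem world [ 210.  -381.5  -62.5] tool [-356.2 -250.4   62.4] rot [ 0.000e+00 -1.000e-02  4.164e+01]
[-2.37, -1.67, 0.42, 0.0, -0.0, 2.78]
[-2.45, -1.55, 0.42, 0.0, -0.0, 2.78]
[-2.53, -1.43, 0.42, 0.0, -0.0, 2.78]
[-2.59, -1.31, 0.42, 0.0, -0.0, 2.78]
[-2.65, -1.18, 0.42, 0.0, -0.0, 2.78]
[-2.71, -1.05, 0.42, 0.0, -0.0, 2.78]
[-2.75, -0.92, 0.42, 0.0, -0.0, 2.78]
[-2.8, -0.78, 0.42, 0.0, -0.0, 2.78]
[-2.83, -0.65, 0.42, 0.0, -0.0, 2.78]
[-2.86, -0.51, 0.42, 0.0, -0.0, 2.78]
[-2.88, -0.37, 0.42, 0.0, -0.0, 2.78]
[-2.89, -0.23, 0.42, 0.0, -0.0, 2.78]
[-2.9, -0.09, 0.42, 0.0, -0.0, 2.78]
[-2.9, 0.05, 0.42, 0.0, -0.0, 2.78]
[-2.9, 0.19, 0.42, 0.0, -0.0, 2.78]
```

Call:
{"name": "drive_tool", "arguments": {"commands": [[-2.4,-1.7,0.2,0,0,2.8],[-2.5,-1.6,0.2,0,0,2.8],[-2.5,-1.4,0.3,0,0,2.8],[-2.6,-1.3,0.3,0,0,2.8],[-2.7,-1.2,0.3,0,0,2.8]], "hand": 0.3}}

```text
clock: 1.62
position: [351.9, 460.2, 208.4]
tcp_rot: [[-0.768, 0.64, -0.003], [0.64, 0.768, 0.008], [0.007, 0.005, -1.0]]
force: [0.4, -0.0, -0.8]
width: 0.712
```

Call:
{"name": "drive_tool", "arguments": {"commands": [[-2.7,-1.1,0.4,0,0,2.8],[-2.7,-0.9,0.4,0,0,2.8],[-2.8,-0.8,0.4,0,0,2.8],[-2.8,-0.7,0.4,0,0,2.8],[-2.9,-0.5,0.4,0,0,2.8]]}}

```text
clock: 2.03
position: [423.5, 327.0, 187.6]
tcp_rot: [[-0.581, 0.814, -0.0], [0.814, 0.581, 0.011], [0.009, 0.006, -1.0]]
force: [0.7, -0.7, -0.9]
width: 0.7
```

```bash
python3 plan.py 495.5 202.5 160 22.3 5; python3 -c "
from h import *;s=telemetry.state();print(s['clock'],s['width'],s['q'],s['force'])"
```

```text
pos [423.5 327.  187.6] rem world [  72.  -124.5  -27.6] tool [-143.4  -13.9   26.2] rot [ 0.28 -0.56 13.24]
[-2.87, -0.28, 0.52, 0.06, -0.11, 2.65]
[-2.88, -0.15, 0.53, 0.06, -0.11, 2.65]
[-2.88, -0.01, 0.53, 0.06, -0.11, 2.65]
[-2.88, 0.12, 0.54, 0.06, -0.11, 2.65]
[-2.87, 0.26, 0.55, 0.06, -0.11, 2.65]
2.0333 0.6997508442459958 [-0.81383557  0.51099645  0.16097329  1.88665866 -0.12851779  0.74707994
  0.04122121] [ 0.65352847 -0.74604192 -0.9002364 ]
```

Call:
{"name": "drive_tool", "arguments": {"commands": [[-2.9,-0.3,0.5,0,-0.1,2.7],[-2.9,-0.1,0.5,0,-0.1,2.7],[-2.9,0,0.5,0,-0.1,2.7],[-2.9,0.1,0.5,0,-0.1,2.7],[-2.8,0.2,0.5,0,-0.1,2.7]]}}

```text
clock: 2.45
position: [498.3, 195.5, 161.9]
tcp_rot: [[-0.364, 0.931, 0.007], [0.931, 0.364, 0.005], [0.002, 0.008, -1.0]]
force: [0.4, 1.0, -0.5]
width: 0.7
```

```bash
python3 plan.py 495.5 202.5 160 22.3 5
```

```text
pos [498.3 195.5 161.9] rem world [-2.8  7.  -1.9] tool [ 7.6 -0.1  2. ] rot [ 0.47 -0.11 -0.93]
[0.15, -0.0, 0.04, 0.09, -0.02, -0.19]
[0.15, -0.0, 0.04, 0.09, -0.02, -0.19]
[0.15, -0.0, 0.04, 0.09, -0.02, -0.19]
[0.15, -0.0, 0.04, 0.09, -0.02, -0.19]
[0.15, 0.0, 0.04, 0.09, -0.02, -0.19]
```

Call:
{"name": "drive_tool", "arguments": {"commands": [[0.7,0,0.1,0.4,0,-0.9],[0.2,0,0,0,0,0],[0,0,0,0,0,0],[0,0,0,0,0,0],[0,0,0,0,0,0]]}}

```text
clock: 2.87
position: [498.2, 196.9, 160.8]
tcp_rot: [[-0.368, 0.93, 0.002], [0.93, 0.368, -0.002], [-0.002, 0.002, -1.0]]
force: [0.0, -0.7, -0.3]
width: 0.706
```

```bash
python3 plan.py 495.5 202.5 73 22.3 5; python3 - <<'E'
from h import *
a=viewer.camera('top');b=viewer.camera('side');s=telemetry.state()
P=s['position'];R=s['tcp_rot'];print(P)
a=a.copy();b=b.copy()
B=cv2.resize(b[180:340,190:350],None,fx=3,fy=3,interpolation=cv2.INTER_CUBIC)
A=cv2.resize(a[140:240,180:280],(320,320),interpolation=cv2.INTER_CUBIC)
im=np.zeros((480,800,3),np.uint8);im[:,:480]=B;im[:320,480:]=A;save('above',im)
for k,X in(('tip',P+R@[0,0,17]),('socktop',[495.5,202.5,96])): print(k,proj('side',X),proj('top',X))
E
```

```text
pos [498.2 196.9 160.8] rem world [ -2.7   5.6 -87.8] tool [ 6.4 -0.6 87.8] rot [ 0.1   0.14 -0.7 ]
[0.13, -0.01, 1.76, 0.02, 0.03, -0.14]
[0.13, -0.01, 1.76, 0.02, 0.03, -0.14]
[0.13, -0.01, 1.76, 0.02, 0.03, -0.14]
[0.13, -0.01, 1.76, 0.02, 0.03, -0.14]
[0.13, -0.01, 1.76, 0.02, 0.03, -0.14]
[498.14717391 197.10247809 160.80055441]
tip [279.74142159 273.00857891] [225.61819358 198.40774411]
socktop [282.75185333 290.38119844] [227.69541193 201.40129203]
```

View pics/above.png

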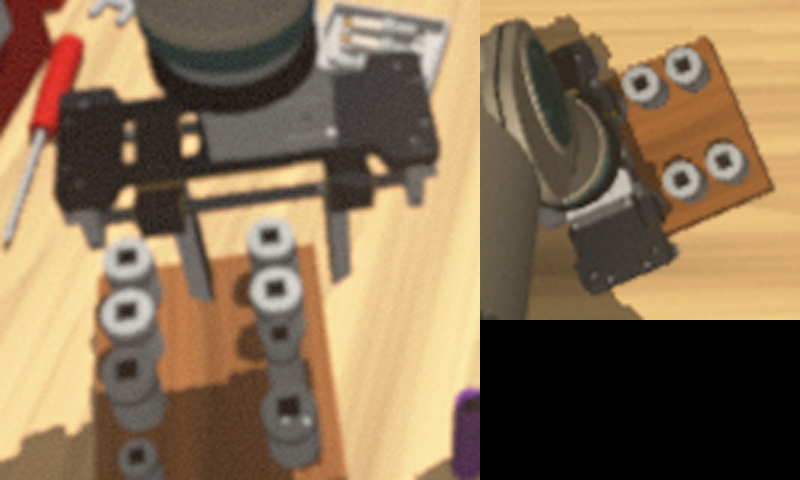

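The fingers straddle the near row in the side view, with tips at crop (205,298) and (340,280). They sit about 6 mm short along the row, so I'll correct that and then descend.

Call:
{"name": "drive_tool", "arguments": {"commands": [[0.6,0,0.5,0,0,-0.6],[0.2,0,0.8,0,0,0],[0.1,0,0.8,0,0,0],[0,0,0.4,0,0,0],[0,0,0,0,0,0]]}}

```text
clock: 3.38
position: [493.4, 208.7, 133.3]
tcp_rot: [[-0.383, 0.924, 0.002], [0.924, 0.383, -0.0], [-0.001, 0.002, -1.0]]
force: [0.5, -1.3, 0.3]
width: 0.7
```

```bash
python3 plan.py 495.5 202.5 75 22.3 5
```

```text
pos [493.4 208.7 133.3] rem world [  2.1  -6.2 -58.3] tool [-6.5 -0.5 58.4] rot [0.12 0.07 0.23]
[-0.13, -0.01, 1.17, 0.02, 0.01, 0.05]
[-0.13, -0.01, 1.17, 0.02, 0.01, 0.05]
[-0.13, -0.01, 1.17, 0.02, 0.01, 0.05]
[-0.13, -0.01, 1.17, 0.02, 0.01, 0.05]
[-0.13, -0.01, 1.17, 0.02, 0.01, 0.05]
```

Call:
{"name": "drive_tool", "arguments": {"commands": [[-0.5,0,0.3,0,0,0.2],[0,0,0.3,0,0,0],[0,0,0,0,0,0],[0,0,0,0,0,0],[0,0,0,0,0,0]]}}

```text
clock: 3.8
position: [495.4, 202.7, 125.8]
tcp_rot: [[-0.379, 0.926, 0.001], [0.926, 0.379, -0.002], [-0.002, 0.0, -1.0]]
force: [1.4, 0.3, 0.1]
width: 0.703
```

```bash
python3 plan.py 495.5 202.5 75 22.3 5
```

```text
pos [495.4 202.7 125.8] rem world [  0.1  -0.2 -50.8] tool [-0.1  0.  50.8] rot [ 0.02  0.11 -0.05]
[-0.0, 0.0, 1.02, 0.0, 0.02, -0.01]
[-0.0, 0.0, 1.02, 0.0, 0.02, -0.01]
[-0.0, 0.0, 1.02, 0.0, 0.02, -0.01]
[-0.0, 0.0, 1.02, 0.0, 0.02, -0.01]
[-0.0, 0.0, 1.02, 0.0, 0.02, -0.01]
```

Aligned. Now straight down.

Call:
{"name": "drive_tool", "arguments": {"commands": [[0,0,1.0,0,0,0],[0,0,1.2,0,0,0],[0,0,1.0,0,0,0],[0,0,0.6,0,0,0],[0,0,0,0,0,0]]}}

```text
clock: 4.22
position: [496.5, 202.9, 85.5]
tcp_rot: [[-0.378, 0.926, 0.004], [0.926, 0.378, -0.0], [-0.002, 0.003, -1.0]]
force: [-0.6, 0.5, -0.2]
width: 0.702
```

```bash
python3 plan.py 495.5 202.5 73 22.3 1; python3 - <<'E'
from h import *
b=viewer.camera('side');save('low',cv2.resize(b[200:340,200:340],(700,560),interpolation=cv2.INTER_CUBIC)[:560])
P=telemetry.state()['position'];print(P,(proj('side',P+[0,0,-17])-200)*[5,4])
E
```

```text
pos [496.5 202.9  85.5] rem world [ -1.   -0.4 -12.5] tool [ 0.  -1.1 12.5] rot [ 0.19  0.1  -0.07]
[0.0, -0.11, 1.25, 0.19, 0.1, -0.07]
[496.58045698 202.91375335  85.90296818] [416.92389565 391.84183685]
```

View pics/low.png

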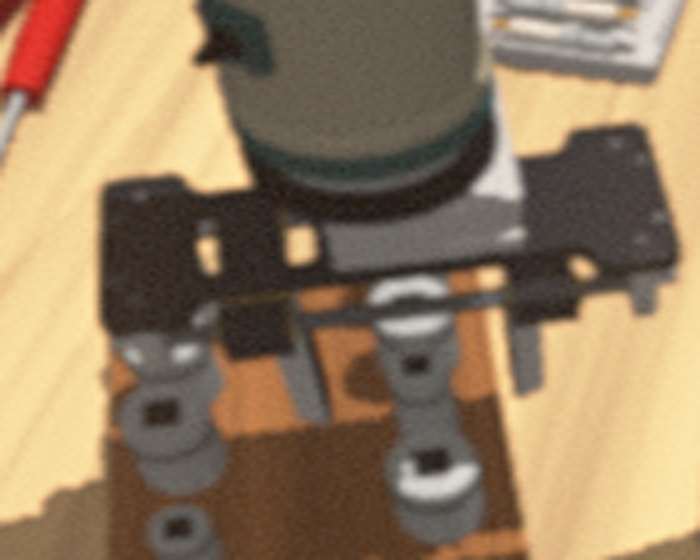

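The slim socket (415,363) is centred between the fingertips at (318,420) and (528,390), and its neighbours are outside them. I'll lower about 12 mm and close.

Call:
{"name": "drive_tool", "arguments": {"commands": [[0,-0.1,0.7,0.1,0.1,0],[0,0,0.4,0,0,0],[0,0,0,0,0,0],[0,0,0,0,0,0],[0,0,0,0,0,0]]}}

```text
clock: 4.68
position: [496.2, 202.7, 74.2]
tcp_rot: [[-0.378, 0.926, 0.002], [0.926, 0.378, 0.001], [0.0, 0.003, -1.0]]
force: [0.6, 0.7, 0.4]
width: 0.699
```

Call:
{"name": "drive_tool", "arguments": {"commands": [[0,0,0,0,0,0],[0,0,0,0,0,0],[0,0,0,0,0,0],[0,0,0,0,0,0],[0,0,0,0,0,0]], "hand": 1}}

```text
clock: 5.1
position: [496.9, 203.0, 75.3]
tcp_rot: [[-0.378, 0.926, 0.004], [0.926, 0.378, 0.002], [0.0, 0.005, -1.0]]
force: [0.7, -0.9, 0.4]
width: 0.384
```

Call:
{"name": "drive_tool", "arguments": {"commands": [[0,0,0,0,0,0],[0,0,0,0,0,0],[0,0,0,0,0,0],[0,0,0,0,0,0],[0,0,0,0,0,0]]}}

```text
clock: 5.52
position: [496.9, 203.1, 75.5]
tcp_rot: [[-0.378, 0.926, 0.004], [0.926, 0.378, 0.002], [0.0, 0.005, -1.0]]
force: [-0.5, -0.0, 0.9]
width: 0.232
```

The opening of 0.232 × 94 = 21.8 mm matches the socket. Lifting straight up.

Call:
{"name": "drive_tool", "arguments": {"commands": [[0,0,0,0,0,0],[0,0,-0.4,0,0,0],[0,0,-0.6,0,0,0],[0,0,-0.8,0,0,0],[0,0,-0.8,0,0,0]]}}

```text
clock: 5.93
position: [495.3, 202.4, 101.8]
tcp_rot: [[-0.378, 0.926, 0.001], [0.926, 0.378, 0.0], [0.0, 0.001, -1.0]]
force: [0.6, 0.2, -0.9]
width: 0.23
```

```bash
python3 plan.py 496.5 203 190 22.3 5;python3 -c "
from h import *;s=telemetry.state();print(s['width'],s['joint_vel'])"
```

```text
pos [495.3 202.4 101.8] rem world [ 1.2  0.6 88.2] tool [  0.1   1.4 -88.2] rot [ 0.05 -0.01 -0.07]
[0.0, 0.03, -1.76, 0.01, -0.0, -0.01]
[0.0, 0.03, -1.76, 0.01, -0.0, -0.01]
[0.0, 0.03, -1.76, 0.01, -0.0, -0.01]
[0.0, 0.03, -1.76, 0.01, -0.0, -0.01]
[0.0, 0.03, -1.76, 0.01, -0.0, -0.01]
0.22978742560448853 [-0.04614999 -0.16715334  0.06749468 -0.05925387  0.04924709  0.23397295
 -0.04156016]
```

Call:
{"name": "drive_tool", "arguments": {"commands": [[0,0.1,-1.2,0,0,0],[0,0,-1.6,0,0,0],[0,0,-1.8,0,0,0],[0,0,-1.6,0,0,0],[0,0,-0.8,0,0,0]]}}

```text
clock: 6.35
position: [495.9, 202.4, 178.3]
tcp_rot: [[-0.378, 0.926, 0.001], [0.926, 0.378, 0.001], [0.0, 0.002, -1.0]]
force: [0.3, 0.4, -1.3]
width: 0.23
```

Call:
{"name": "drive_tool", "arguments": {"commands": [[0,0,-0.8,0,0,0],[0,0,-0.4,0,0,0],[0,0,0,0,0,0],[0,0,0,0,0,0],[0,0,0,0,0,0]]}}

```text
clock: 6.77
position: [496.3, 202.8, 193.7]
tcp_rot: [[-0.378, 0.926, 0.005], [0.926, 0.378, 0.003], [0.001, 0.005, -1.0]]
force: [-0.2, -0.1, -1.1]
width: 0.228
```

```bash
python3 plan.py 507 -267 190 -11 20; python3 - <<'E'
from h import *
b=viewer.camera('side');save('lift',cv2.resize(b[140:340,180:380],(600,600),interpolation=cv2.INTER_CUBIC))
s=telemetry.state();print(s['width'],s['q'],s['force'])
E
```

```text
pos [496.3 202.8 193.7] rem world [  10.7 -469.8   -3.7] tool [-438.9 -167.8    2.5] rot [ 0.29 -0.13 33.22]
[-2.19, -0.84, 0.01, 0.01, -0.01, 1.66]
[-2.22, -0.78, 0.01, 0.01, -0.01, 1.66]
[-2.24, -0.71, 0.01, 0.01, -0.01, 1.66]
[-2.26, -0.65, 0.01, 0.01, -0.01, 1.66]
[-2.28, -0.58, 0.01, 0.01, -0.01, 1.66]
[-2.29, -0.51, 0.01, 0.01, -0.01, 1.66]
[-2.31, -0.45, 0.01, 0.01, -0.01, 1.66]
[-2.32, -0.38, 0.02, 0.01, -0.01, 1.66]
[-2.33, -0.31, 0.02, 0.01, -0.01, 1.66]
[-2.34, -0.24, 0.02, 0.01, -0.01, 1.66]
[-2.34, -0.18, 0.02, 0.01, -0.01, 1.66]
[-2.35, -0.11, 0.02, 0.01, -0.01, 1.66]
[-2.35, -0.04, 0.02, 0.01, -0.01, 1.66]
[-2.35, 0.03, 0.02, 0.01, -0.01, 1.66]
[-2.35, 0.1, 0.02, 0.01, -0.01, 1.66]
[-2.34, 0.16, 0.02, 0.01, -0.01, 1.66]
[-2.34, 0.23, 0.02, 0.01, -0.01, 1.66]
[-2.33, 0.3, 0.02, 0.01, -0.01, 1.66]
[-2.32, 0.37, 0.02, 0.01, -0.01, 1.66]
[-2.31, 0.43, 0.02, 0.01, -0.01, 1.66]
0.23312706096565752 [-0.59601     0.50965705  0.22996262  1.87787512 -0.1617983   0.76702735
  0.10986235] [-0.86443404 -0.39354618 -2.28739889]
```

View pics/lift.png

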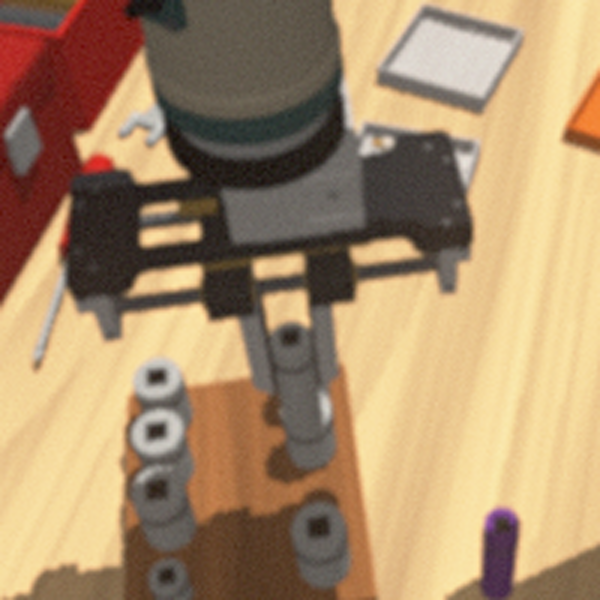

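The socket hangs upright between the fingers and the neighbours still stand. Now across to the tray. The socket foot is at about 130 mm, clear of everything.

Call:
{"name": "drive_tool", "arguments": {"commands": [[-1.2,-0.5,0,0,0,1.0],[-2.2,-0.8,0,0,0,1.7],[-2.2,-0.7,0,0,0,1.7],[-2.3,-0.7,0,0,0,1.7],[-2.3,-0.6,0,0,0,1.7]]}}

```text
clock: 7.23
position: [495.8, 94.5, 189.5]
tcp_rot: [[-0.251, 0.968, -0.002], [0.968, 0.251, 0.002], [0.003, -0.001, -1.0]]
force: [1.0, -0.1, -0.8]
width: 0.232
```

Call:
{"name": "drive_tool", "arguments": {"commands": [[-2.3,-0.5,0,0,0,1.7],[-2.3,-0.5,0,0,0,1.7],[-2.3,-0.4,0,0,0,1.7],[-2.3,-0.3,0,0,0,1.7],[-2.3,-0.2,0,0,0,1.7]]}}

```text
clock: 7.65
position: [494.2, -33.8, 186.7]
tcp_rot: [[-0.09, 0.996, -0.009], [0.996, 0.09, -0.001], [0.0, -0.009, -1.0]]
force: [0.1, -0.0, -1.0]
width: 0.228
```

```bash
python3 plan.py 507 -267 185 -11 10
```

```text
pos [494.2 -33.8 186.7] rem world [  12.8 -233.2   -1.7] tool [-233.4   -8.2    1.8] rot [-0.49  0.06 16.14]
[-2.33, -0.08, 0.02, -0.05, 0.01, 1.61]
[-2.34, -0.02, 0.02, -0.05, 0.01, 1.61]
[-2.33, 0.05, 0.02, -0.05, 0.01, 1.61]
[-2.33, 0.12, 0.02, -0.05, 0.01, 1.61]
[-2.33, 0.18, 0.02, -0.05, 0.01, 1.61]
[-2.32, 0.25, 0.02, -0.05, 0.01, 1.61]
[-2.31, 0.31, 0.02, -0.05, 0.01, 1.61]
[-2.3, 0.38, 0.02, -0.05, 0.01, 1.61]
[-2.29, 0.44, 0.02, -0.05, 0.01, 1.61]
[-2.28, 0.51, 0.02, -0.05, 0.01, 1.61]
```

Call:
{"name": "drive_tool", "arguments": {"commands": [[-2.3,-0.1,0,-0.1,0,1.6],[-2.3,0,0,-0.1,0,1.6],[-2.3,0.1,0,-0.1,0,1.6],[-2.3,0.1,0,0,0,1.6],[-2.3,0.2,0,0,0,1.6]]}}

```text
clock: 8.07
position: [494.5, -159.9, 184.2]
tcp_rot: [[0.066, 0.998, -0.011], [0.998, -0.066, -0.002], [-0.002, -0.011, -1.0]]
force: [1.1, -0.2, -0.3]
width: 0.228
```

Call:
{"name": "drive_tool", "arguments": {"commands": [[-2.2,0.3,0,0,0,1.6],[-2.0,0.3,0,0,0,1.4],[-1.4,0.3,0,0,0,1.0],[-0.8,0.2,0,0,0,0.6],[-0.3,0.1,0,0,0,0]]}}

```text
clock: 8.48
position: [492.6, -241.4, 181.8]
tcp_rot: [[0.167, 0.986, -0.018], [0.986, -0.167, -0.005], [-0.008, -0.017, -1.0]]
force: [0.4, 0.5, -1.4]
width: 0.228
```

```bash
python3 plan.py 507 -267 110 -11 5
```

```text
pos [ 492.6 -241.4  181.8] rem world [ 14.4 -25.6 -71.8] tool [-22.2  19.6  71.6] rot [-0.95  0.48  1.4 ]
[-0.44, 0.39, 1.43, -0.19, 0.1, 0.28]
[-0.44, 0.39, 1.43, -0.19, 0.1, 0.28]
[-0.45, 0.39, 1.43, -0.19, 0.1, 0.28]
[-0.45, 0.38, 1.43, -0.19, 0.1, 0.28]
[-0.45, 0.38, 1.43, -0.19, 0.1, 0.28]
```

Call:
{"name": "drive_tool", "arguments": {"commands": [[-0.6,0.5,0.5,-0.3,0.2,0.4],[-0.6,0.5,1.0,-0.3,0.1,0.4],[-0.5,0.5,1.2,-0.3,0.1,0.3],[-0.2,0.2,1.0,0,0,0],[0,0,0.5,0,0,0]]}}

```text
clock: 8.9
position: [506.7, -263.7, 135.3]
tcp_rot: [[0.186, 0.983, 0.0], [0.983, -0.186, 0.001], [0.001, 0.0, -1.0]]
force: [-0.1, 0.7, -1.1]
width: 0.23
```

Call:
{"name": "drive_tool", "arguments": {"commands": [[0,0,0.2,0,0,0],[0,0,0,0,0,0],[0,0,0,0,0,0],[0,0,0,0,0,0],[0,0,0,0,0,0]]}}

```text
clock: 9.32
position: [505.8, -260.6, 130.1]
tcp_rot: [[0.183, 0.983, -0.004], [0.983, -0.183, 0.004], [0.004, -0.005, -1.0]]
force: [-0.4, -0.0, -1.7]
width: 0.229
```

```bash
python3 plan.py 507 -267 80 -11 5; python3 - <<'E'
from h import *
b=viewer.camera('side');save('tray',cv2.resize(b[60:220,250:450],(750,600),interpolation=cv2.INTER_CUBIC))
s=telemetry.state();P=s['position']+s['tcp_rot']@[0,0,63];F=[P[0],P[1],3]
print(s['width'],s['force'],P,[((proj('side',q)-[250,60])*3.75).round() for q in(P,F,[507,-267,3])])
E
```

```text
pos [ 505.8 -260.6  130.1] rem world [  1.2  -6.4 -50.1] tool [-6.3  2.7 50. ] rot [-0.3  -0.2   0.47]
[-0.13, 0.05, 1.0, -0.06, -0.04, 0.09]
[-0.12, 0.05, 1.0, -0.06, -0.04, 0.09]
[-0.12, 0.05, 1.0, -0.06, -0.04, 0.09]
[-0.12, 0.05, 1.0, -0.06, -0.04, 0.09]
[-0.12, 0.05, 1.0, -0.06, -0.04, 0.09]
0.231106314301122 [ 0.37496564 -0.02812863 -1.27672972] [ 505.57748688 -260.25223287   67.14842778] [array([299., 314.]), array([299., 382.]), array([299., 376.])]
```

View pics/tray.png

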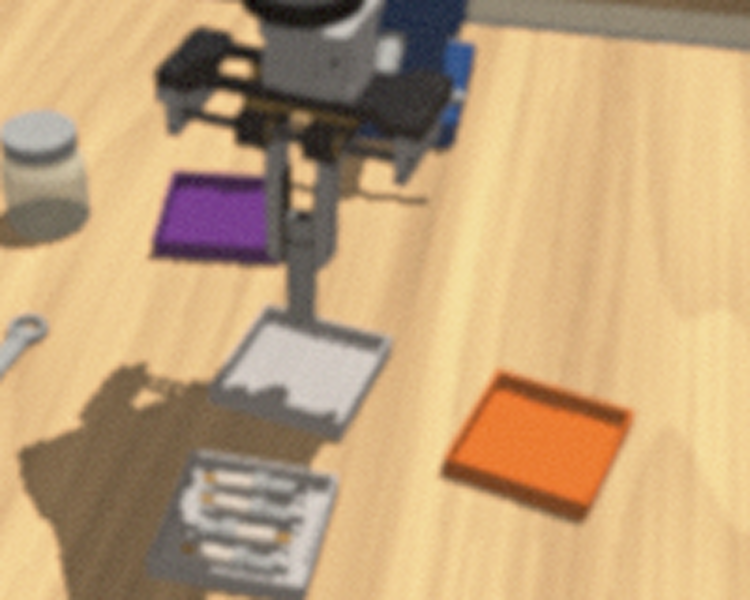

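The socket's foot is at (302,320), in line above the tray centre at about (300,375). Lowering.

Call:
{"name": "drive_tool", "arguments": {"commands": [[-0.4,0.2,0.7,-0.2,-0.1,0.2],[-0.1,0,1.0,0,0,0.1],[0,0,1.0,0,0,0],[0,0,0.6,0,0,0],[0,0,0.2,0,0,0]]}}

```text
clock: 9.78
position: [508.0, -266.6, 93.1]
tcp_rot: [[0.188, 0.982, 0.002], [0.982, -0.188, 0.0], [0.001, 0.002, -1.0]]
force: [-0.4, 0.6, -1.3]
width: 0.231
```

Call:
{"name": "drive_tool", "arguments": {"commands": [[0,0,0.2,0,0,0],[0,0,0,0,0,0],[0,0,0,0,0,0],[0,0,0,0,0,0],[0,0,0,0,0,0]]}}

```text
clock: 10.2
position: [507.2, -266.3, 89.4]
tcp_rot: [[0.188, 0.982, -0.0], [0.982, -0.188, 0.002], [0.002, -0.0, -1.0]]
force: [-1.6, 0.0, -0.2]
width: 0.228
```

```bash
python3 plan.py 507 -267 66.5 -11 1
```

```text
pos [ 507.2 -266.3   89.4] rem world [ -0.2  -0.7 -22.9] tool [-0.7 -0.1 22.9] rot [-0.03 -0.09  0.15]
[-0.07, -0.01, 2.29, -0.03, -0.09, 0.15]
```

Call:
{"name": "drive_tool", "arguments": {"commands": [[-0.1,0,0.5,0,0,0],[0,0,0.5,0,0,0],[0,0,0.4,0,0,0],[0,0,0.2,0,0,0],[0,0,0,0,0,0]]}}

```text
clock: 10.62
position: [507.6, -267.6, 72.6]
tcp_rot: [[0.188, 0.982, 0.002], [0.982, -0.188, 0.001], [0.001, 0.001, -1.0]]
force: [0.5, -0.2, -0.7]
width: 0.229
```

Call:
{"name": "drive_tool", "arguments": {"commands": [[0,0,0.1,0,0,0],[0,0,0.1,0,0,0],[0,0,0.1,0,0,0],[0,0,0,0,0,0],[0,0,0,0,0,0]]}}

```text
clock: 11.03
position: [507.6, -267.6, 69.0]
tcp_rot: [[0.188, 0.982, 0.001], [0.982, -0.188, 0.001], [0.001, 0.001, -1.0]]
force: [0.9, -1.1, -1.0]
width: 0.228
```

Still about 2.5 mm above the floor, so creep down until it makes contact.

Call:
{"name": "drive_tool", "arguments": {"commands": [[0,0,0.1,0,0,0],[0,0,0.1,0,0,0],[0,0,0.1,0,0,0],[0,0,0,0,0,0],[0,0,0,0,0,0]]}}

```text
clock: 11.45
position: [508.0, -267.9, 66.5]
tcp_rot: [[0.188, 0.982, 0.002], [0.982, -0.188, 0.0], [0.001, 0.002, -1.0]]
force: [-0.3, -0.1, -1.8]
width: 0.231
```

Call:
{"name": "drive_tool", "arguments": {"commands": [[0,0,0.1,0,0,0],[0,0,0.1,0,0,0],[0,0,0,0,0,0],[0,0,0,0,0,0],[0,0,0,0,0,0]]}}

```text
clock: 11.87
position: [508.3, -268.1, 66.9]
tcp_rot: [[0.188, 0.982, 0.004], [0.982, -0.188, 0.001], [0.001, 0.004, -1.0]]
force: [-0.1, -0.6, -0.1]
width: 0.227
```

Call:
{"name": "drive_tool", "arguments": {"commands": [[0,0,0.2,0,0,0],[0,0,0.2,0,0,0],[0,0,0.2,0,0,0],[0,0,0.1,0,0,0],[0,0,0,0,0,0]]}}

```text
clock: 12.28
position: [508.4, -268.4, 66.8]
tcp_rot: [[0.189, 0.982, 0.007], [0.982, -0.189, 0.003], [0.004, 0.006, -1.0]]
force: [0.1, 0.6, -0.8]
width: 0.227
```

Call:
{"name": "drive_tool", "arguments": {"commands": [[0,0,0.3,0,0,0],[0,0,0.4,0,0,0],[0,0,0.4,0,0,0],[0,0,0.4,0,0,0],[0,0,0.4,0,0,0]]}}

```text
clock: 12.7
position: [508.8, -269.5, 65.8]
tcp_rot: [[0.19, 0.982, 0.013], [0.982, -0.19, 0.007], [0.01, 0.012, -1.0]]
force: [-8.3, 5.1, 38.5]
width: 0.231
```

Firm contact (38 N up), at the height expected for the tray floor. Relax and level the tool, then open gently.

Call:
{"name": "drive_tool", "arguments": {"commands": [[0,0,-0.1,0.4,0.4,0],[0,0,0,0,0,0],[0,0,0,0,0,0],[0,0,0,0,0,0],[0,0,0,0,0,0]]}}

```text
clock: 13.12
position: [509.2, -269.9, 67.4]
tcp_rot: [[0.19, 0.982, 0.01], [0.982, -0.19, 0.015], [0.016, 0.007, -1.0]]
force: [-0.2, -0.1, -0.6]
width: 0.228
```

```bash
python3 plan.py 508 -268 66.8 -11 1
```

```text
pos [ 509.2 -269.9   67.4] rem world [-1.2  1.9 -0.6] tool [ 1.6 -1.5  0.6] rot [ 0.38 -0.93  0.06]
[0.16, -0.15, 0.06, 0.38, -0.93, 0.06]
```

Call:
{"name": "drive_tool", "arguments": {"commands": [[0,0,0,0.4,-0.9,0],[0,0,0,0,0,0],[0,0,0,0,0,0],[0,0,0,0,0,0],[0,0,0,0,0,0]]}}

```text
clock: 13.53
position: [508.8, -269.4, 66.1]
tcp_rot: [[0.189, 0.982, -0.004], [0.982, -0.189, -0.001], [-0.002, -0.003, -1.0]]
force: [-0.9, 0.8, 2.0]
width: 0.229
```

```bash
python3 plan.py 508 -268 66.8 -11 1
```

```text
pos [ 508.8 -269.4   66.1] rem world [-0.8  1.4  0.7] tool [ 1.2 -1.1 -0.7] rot [-0.2   0.09  0.12]
[0.12, -0.11, -0.07, -0.2, 0.09, 0.12]
```

Level and in contact, so release.

Call:
{"name": "drive_tool", "arguments": {"commands": [[0,0,0,0,0,0],[0,0,0,0,0,0],[0,0,0,0,0,0],[0,0,0,0,0,0],[0,0,0,0,0,0]], "hand": 0.4}}

```text
clock: 13.95
position: [508.9, -269.1, 65.5]
tcp_rot: [[0.188, 0.982, -0.004], [0.982, -0.189, -0.001], [-0.001, -0.004, -1.0]]
force: [-0.4, -0.2, 0.1]
width: 0.541
```

```bash
python3 - <<'E'
from h import *
b=viewer.camera('side');save('rel',cv2.resize(b[90:210,280:400],(600,600),interpolation=cv2.INTER_CUBIC))
E
```

```text
(no output)
```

View pics/rel.png

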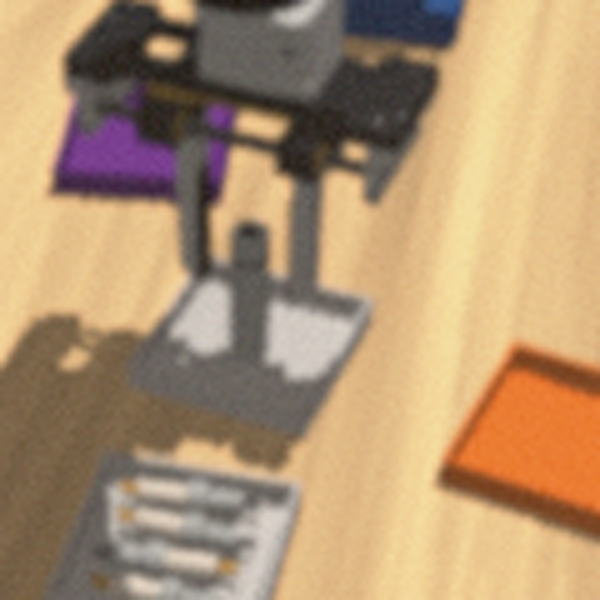

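The socket stands upright and free at (250,300) with its foot mid-tray at about (250,360), and the fingers are clear on both sides. Retreat straight up.

Call:
{"name": "drive_tool", "arguments": {"commands": [[0,0,-0.4,0,0,0],[0,0,-0.8,0,0,0],[0,0,-1.4,0,0,0],[0,0,-2.0,0,0,0],[0,0,-2.0,0,0,0]]}}

```text
clock: 14.42
position: [506.3, -267.6, 131.4]
tcp_rot: [[0.189, 0.982, -0.012], [0.982, -0.189, 0.003], [0.001, -0.012, -1.0]]
force: [-0.3, -0.2, 0.8]
width: 0.599
```

Call:
{"name": "drive_tool", "arguments": {"commands": [[0,0,-2.0,0,0,0],[0,0,-1.5,0,0,0],[0,0,-0.5,0,0,0],[0,0,0,0,0,0],[0,0,0,0,0,0]]}}

```text
clock: 14.83
position: [508.8, -269.3, 180.2]
tcp_rot: [[0.19, 0.982, -0.003], [0.982, -0.19, -0.001], [-0.001, -0.003, -1.0]]
force: [0.3, -0.0, 0.1]
width: 0.597
```

```bash
python3 - <<'E'
from h import *
b=viewer.camera('side');save('end',cv2.resize(b[90:350,200:420],(508,600),interpolation=cv2.INTER_CUBIC))
for d in models.place_of('plug_socket_center','side'): print(round(d['p'],2),d['centre'],ray('side',d['centre'],45).round())
for q in('left_socket_center','right_socket_center'):
    print(q,[(round(d['p'],2),np.round(d['centre'])) for d in models.place_of(q,'side')])
print(((proj('side',[508,-268,45])-[200,90])*2.31),telemetry.state()['position'])
E
```

```text
0.68 [342.9, 324.2] [382. 218.  45.]
0.63 [330.0, 146.7] [ 508. -275.   45.]
left_socket_center [(0.94, array([289., 324.]))]
right_socket_center [(0.58, array([283., 284.]))]
[299.01459687 134.67205434] [ 508.14137471 -268.9494957   178.9360116 ]
```

View pics/end.png

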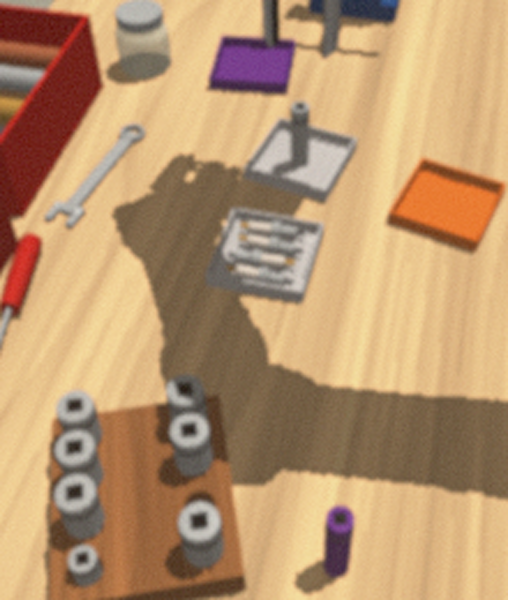

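The socket stands upright mid-tray with its foot at about (299,168). Both neighbours are upright at (188,440) and (200,530), and the gripper is well clear. Handing in.

```bash
python3 -c "
from h import *;r.finish_job()"
```

```text
the job is handed in; nothing more can be done
```

The tall slim socket now stands upright and released near the middle of the empty grey tray, and I've handed the job in at about 15 s of the 42 s allowed. I gripped it across the row, lifted it straight up, lowered it until it touched the tray floor, and then opened the fingers.

**Last checks:** The final side picture shows the socket upright at about (508, -268 to -275) mm, against a measured tray centre of (507.5, -268) mm. Both wide neighbours are still standing, within about 3 pixels of where they were detected at the start. The gripper is clear, with its fingertips at about 160 mm, above the socket's top at about 87 mm.

**What was off:**
- **Floor contact:** My last push to confirm contact briefly read about 38 N at the wrist and tipped the tool slightly. I relaxed and levelled it before letting go.
- **Tray position:** The first network estimates for the tray disagreed by about 10–15 mm between the two cameras. I used the tray outline fit instead, where the cameras agreed within 4 mm.
- **Final check:** I only used the side camera, not the top one.

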